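Empty the glass-offcut catch pot

TASK

Unlock the catch pot from its bayonet collar by turning its bar handle anticlockwise (seen from above) from the red marks to the green ones, then lift it out and tip all four pieces of glass out of it into the yellow waste tray. Then set the empty pot down gently, standing upright wholly on the black rubber mat, and leave the other things on the bench undisturbed.

Things in the scene. Friction and masses are not known exactly. Their poses are not given: they have to be found in the camera images.
- pot: Aluminium catch pot: a bowl open at the top on a solid round foot, black bar handle across its mouth. Origin: centre of the foot's underside; z up its axis, x along the bar. Foot 72 mm across, 26 mm high. Two lugs on the foot at +-y, 16 mm wide, out to 54 mm from the axis, z 3 to 9 mm. Mass 0.24 to 0.38 kg. Starts locked in the collar, glass pieces in it.
- pot_grip (a point): Centre of the pot's handle bar, on the pot's axis 110 mm above its underside; axes as the pot's. Bar 146 mm long (x), 10 mm thick (y: pinch it this way), 24 mm tall (z 98 to 122 mm of the pot), on two 12 mm wide posts at x = +-69 mm.
- pot_mouth (a point): Centre of the pot's mouth, in the rim's plane, 80 mm above the pot's underside; axes as the pot's. Rim 140 mm across; the bowl's wall is 3 mm thick and leans 32 degrees outward from the inner floor (66 mm across, 26 mm above the underside). Pieces slide on it only well past level: slope friction 0.5 to 0.7, so tip by 1.6 rad or more.
- collar: Fixed bayonet collar: black disc 190 mm across, 12 mm thick, carrying an aluminium ring (132 mm outside, 17 mm high) in which the pot's foot stands, on the disc. Origin: centre of the disc's underside, z up. Locked, the pot's bar lies along the collar's x, at the two red marks (start: 0 to 0.12 rad anticlockwise of them).
- collar_seat (a point): Centre of the disc's top, where the pot's underside rests, 12 mm above the collar's origin; axes as the collar's. Two tabs hold the lugs down. Turned anticlockwise seen from above, the pot is free to lift from 0.87 rad off the collar's x; a stop blocks it at 1.14 rad; two green marks show 1.0 rad. Clockwise it is blocked at once. No spring, only friction; 2 to 3 mm play.
- tray: Yellow open waste tray, fixed, 220 mm (x) by 180 mm (y), 50 mm high, walls and floor 5 mm. Origin: centre of its underside.
- mat: Black rubber mat, fixed, 200 x 200 mm, 4 mm thick. Origin: centre of its underside.
- chunk0: Greenish glass offcut, 20 x 17 x 16 mm, 14 g, one of four lying in the pot at the start. Origin: centre of its underside as it first lies.
- chunk1: Greenish glass offcut, 20 x 17 x 16 mm, 14 g, one of four lying in the pot at the start. Origin: centre of its underside as it first lies.
- chunk2: Greenish glass offcut, 20 x 17 x 16 mm, 14 g, one of four lying in the pot at the start. Origin: centre of its underside as it first lies.
- chunk3: Greenish glass offcut, 20 x 17 x 16 mm, 14 g, one of four lying in the pot at the start. Origin: centre of its underside as it first lies.
- wash_bottle: Bystander: white wash bottle with a red cap, 60 mm across, 160 mm tall, loose; to be left alone. Origin: centre of its underside.
- beaker: Bystander: empty clear glass cup, 72 mm across, 85 mm tall, loose; to be left alone. Origin: centre of its underside.
- slide_box: Bystander: small blue box, 75 x 50 x 30 mm, loose; to be left alone. Origin: centre of its underside.
- brush: Bystander: cleaning brush lying flat, 140 mm long, loose; to be left alone. Origin: middle of its length, on the underside.
- dish: Bystander: closed white round dish, 84 mm across, 18 mm tall, loose; to be left alone. Origin: centre of its underside.
- spacer: Bystander: orange plastic ring lying flat, 80 mm across, 20 mm thick, loose; to be left alone. Origin: centre of its underside.
- jar: Bystander: amber jar with a black cap, 66 mm across, 90 mm tall, loose; to be left alone. Origin: centre of its underside.
Mind the look-alikes: they are no part of the job. There is more than one size of the pot; the job needs the smallest.

How it is judged:
By the outcome, as a careful person would: the job done as asked, in the order asked, and still so for the second after the job is handed in, with the robot touching nothing.
It also fails if it takes over 64 s, if anything falls off the work surface, if the arm or the gripper's body presses on something with over 40 N, if the wrist force passes 120 N, or if a joint passes its speed limit or range.

ROBOT

A 6-joint arm with a two-finger parallel gripper is mounted at the origin on the work surface. World frame = base frame: x ahead of the robot, y to its left, z up, the work surface at z = 0. Lengths are in m, angles in rad, forces in N, time in s.
With the tool pointing down it reaches from about 0.35 to 0.85 m from the base axis. Payload 8.1 kg.
Tool frame: the origin (TCP) lies at the centre of the arm's flange, where the gripper is bolted on; the fingertips stand 186 mm ahead of it and the grasp point (between the pads) lies 167 mm ahead of it (robot.grasp_offset is the distance from the TCP to the grasp point, in m); z points along the fingers, y is the line along which they close (so a half turn about z gives the same grasp; the last joint's range is limited). The gripper opens to 93 mm and grips with 3 to 60 N. Pads are 15 mm wide; open, the fingers measure 128 mm over their backs; the gripper's body (75 mm by 188 mm) begins 65 mm behind the grasp point.
Start: joints at [1.24, 0.13, 1.488, -0, 1.523, -0.085], TCP at [0.146, 0.582, 0.405] pointing down, gripper open.
Joint ranges: [-2.96, 2.96], [-0.89, 2.26], [0.02, 2.5], [-1.34, 4.48], [0, 2.73], [-2.66, 2.66]. Speed limits (rad/s): [2.39, 2.39, 2.79, 3.14, 3.14, 3.14].

INTERFACE

Orientations are given as a rotation vector (axis times angle).
In Python, from plant import robot gives the robot as it stands.
- The arm moves only by the tool drive_tool, never from a script. Its argument "moves" is one flat list of numbers, 7 for each row, row after row: the finger opening in mm, from 0 to 93, then the shift along the tool's x, y, z in mm, then the turn, a rotation vector about the tool's x, y, z in degrees. A call has 1 to 8 rows; each row shifts and turns the commanded pose from where the row before left it, along the tool's axes as they then stand; what a row does not reach is not made up. A row lasts 1/10 s, in which the tool goes at most 50 mm and 8.59 degrees, less where a joint would pass 70% of its speed; a pose out of reach is approached as far as the arm can. A call is refused whole if a number of a shift passes 50 or a number of a turn 8.59, either way. A call with a gripper value outside its range is refused whole. The fingers move at their own pace and stop on an object; "grip_force" is the grip in N (left out, the last holds). Time passes only in rows, so rows that do not move let the fingers close. It gives the time, the measured TCP pose, the force, the opening and the grip force at its end, in the units of the state.
- robot.read_state(): the state, without advancing time (a new reading comes with each control period).
- robot.read_camera(name): name is "side" or "top" or "wrist"; returns a dict with "color" (400x640x3 uint8, red, green, blue), "depth" (400x640 float32, m along the optical axis (not along the pixel's ray), 0 where there is no reading), "mtx" (3x3 intrinsics, pixels), "R" (3x3) and "t" (3): a world point X has camera coordinates R X + t. Camera axes: x right, y down, z forward; pixel columns grow to the right and rows downward; lengths in m; the calibration is good to about 2 mm. The wrist camera is an equidistant fisheye: a pixel r from the principal point sees the ray r / f radians off the axis. A picture is of the moment at which its call begins.
- robot.close_job(): hands the job in; it is judged then, once.
The state is a dict: "t": time; "q": joint angles; "dq": joint speeds; "joint_torque": joint torques, N m; "tool_pos": TCP position; "orientation": TCP orientation; "force": force on the tool from outside, world axes, zero at the start; "wrist_torque": the same for the moment, N m; "opening": finger opening in m; "gripper_force": force on a finger pad.
Only numpy, scipy, OpenCV 4.12 (cv2) and the standard library are available. Lean on these libraries where they do the work, as an engineer would, in place of code of your own. Each camera call takes 0.05 s, during which the arm holds its last target. There are 200 camera calls.

## Working session

There is one attempt and no reset: what is moved stays moved. The work goes in short steps, Python scripts to look and compute and a tool call to move; the robot and the scene stay as the last step left them, time stands still between calls to the robot, and variables do not carry over. Pictures are saved under pics/ and viewed, at most 10 in all, crops included, and the job is handed in when it is done.

Besides the shell and the picture viewer there is one more tool, called after "Call:" by a JSON object that holds its "fn" and its "kwargs". drive_tool: Moves the arm, as the interface text tells. Its arguments: {"type":"object","properties":{"moves":{"type":"array","items":{"type":"number"}},"grip_force":{"type":"number"}},"required":["moves"]}

```bash
mkdir -p pics; ls; python3 - <<'E'
from plant import robot
import cv2,pickle
d={}
for n in ("top","side"):
    c=robot.read_camera(n); d[n]=c
    cv2.imwrite(f"pics/{n}0.png",c["color"][:,:,::-1])
    print(n,c["mtx"],c["R"],c["t"])
pickle.dump(d,open("d0.pkl","wb"))
print(robot.read_state())
E
```

```text
pics
top [[363.23305227   0.         316.36295094]
 [  0.         363.23305227 198.60182767]
 [  0.           0.           1.        ]] [[ 0.02528041 -0.99944367  0.02175453]
 [-0.9838184  -0.0287346  -0.1768493 ]
 [ 0.17737602 -0.01693168 -0.98399749]] [0.09352127 0.53754838 1.0025171 ]
side [[485.13247793   0.         325.58189574]
 [  0.         485.13247793 204.25167445]
 [  0.           0.           1.        ]] [[ 0.84768434 -0.53038956  0.01087123]
 [-0.37170308 -0.60843856 -0.70116998]
 [ 0.37850771  0.59032994 -0.71291127]] [-0.37494788  0.36480778  1.27505398]
{'t': 0.1, 'q': array([ 1.23957495e+00,  1.31065767e-01,  1.48914751e+00, -2.28046119e-05,
        1.52296197e+00, -8.54394335e-02]), 'dq': array([ 0.00108683, -0.00237337, -0.00358394,  0.00194096, -0.00064066,
       -0.00132885]), 'joint_torque': array([ 7.86134660e-04, -5.61340964e+01, -4.93094230e+01,  7.69812497e-02,
        2.92516494e-02, -1.24365956e-04]), 'tool_pos': array([0.14593098, 0.58178252, 0.40381652]), 'orientation': array([-3.85063113e-01, -3.11759656e+00,  2.43935082e-03]), 'force': array([ 0.57950896, -0.38353823,  0.4546678 ]), 'wrist_torque': array([-0.03109846,  0.04010979, -0.0229612 ]), 'gripper_force': 0.0, 'opening': 0.09324049521749007}
```

View pics/top0.png

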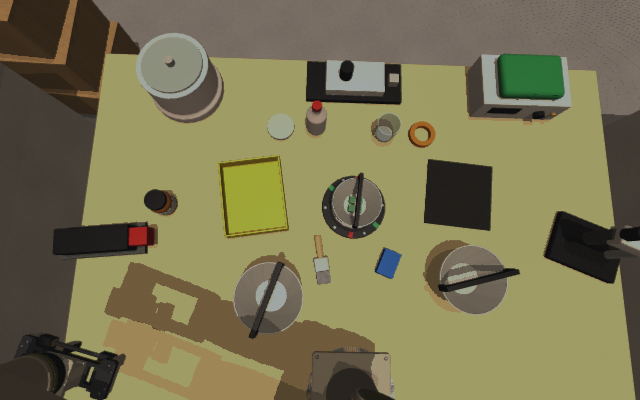

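View pics/side0.png

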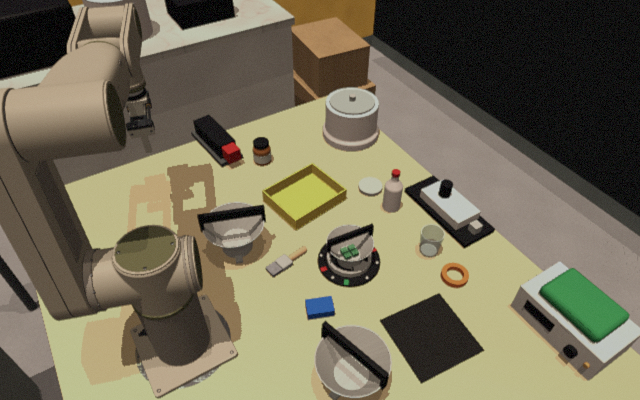

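The candidates for the pot are the bowls at top-view (268,298), (473,280) and (357,203). The last one fits: it is the smallest, it sits in the black collar with red and green marks, and it holds the glass. I'll enlarge it to confirm, and measure the bar, collar, tray and mat.

```bash
cat > h.py <<'E'
import numpy as np
def ray(c,uv,z):
    """pixel(s) -> world points on plane z"""
    uv=np.atleast_2d(uv).astype(float); K=c["mtx"];R=c["R"];t=c["t"]
    d=np.c_[(uv[:,0]-K[0,2])/K[0,0],(uv[:,1]-K[1,2])/K[1,1],np.ones(len(uv))]@R
    o=-R.T@t
    return o+d*((z-o[2])/d[:,2])[:,None]
def pts(c):
    v,u=np.mgrid[:400,:640]; K=c["mtx"]; Z=c["depth"]
    X=np.stack([(u-K[0,2])/K[0,0]*Z,(v-K[1,2])/K[1,1]*Z,Z],-1)
    P=(X-c["t"])@c["R"]; P[Z==0]=np.nan
    return P
E
python3 - <<'E'
import pickle,cv2,numpy as np
from h import *
d=pickle.load(open("d0.pkl","rb"))
a=cv2.resize(d["top"]["color"][150:255,300:410],None,fx=5,fy=5,interpolation=2)
cv2.imwrite("pics/crop1.png",a[:,:,::-1])
for n in d:
    c=d[n];P=pts(c);hsv=cv2.cvtColor(c["color"],cv2.COLOR_RGB2HSV);H,S,V=[hsv[...,i].astype(int) for i in range(3)]
    def blob(m,near=None):
        k,l,s,ce=cv2.connectedComponentsWithStats(m.astype(np.uint8))
        return [(l==i) for i in range(1,k) if s[i,4]>4]
    # pot bar: black, depth z 0.10-0.14
    m=(V<60)&(P[...,2]>.10)&(P[...,2]<.145)
    for b in blob(m):
        if b.sum()<40: continue
        v,u=np.nonzero(b); q=ray(c,np.c_[u,v],.134)[:,:2]
        r=cv2.minAreaRect(q.astype(np.float32)*1000); 
        w,V2=np.linalg.eigh(np.cov(q.T)); ax=V2[:,1]
        print(n,"bar",b.sum(),r,np.arctan2(ax[1],ax[0]),np.nanmedian(P[b],0))
    for nm,m in (("red",(S>150)&((H<8)|(H>172))&(V>80)),("green",(S>110)&(H>45)&(H<85)&(V>60))):
        for b in blob(m):
            v,u=np.nonzero(b); q=ray(c,np.c_[u,v],.012).mean(0)
            if .4<q[0]<.75 and abs(q[1])<.25: print(n,nm,b.sum(),u.mean(),v.mean(),q.round(4))
    m=(H>22)&(H<34)&(S>190)
    for b in blob(m):
        if b.sum()>800:
            v,u=np.nonzero(b); q=ray(c,np.c_[u,v],.05)[:,:2]*1000; print(n,"yel",b.sum(),cv2.minAreaRect(q.astype(np.float32)))
    for b in blob(V<50):
        v,u=np.nonzero(b); q=ray(c,np.c_[u,v],.004)[:,:2]*1000
        r=cv2.minAreaRect(q.astype(np.float32))
        if b.sum()>800 and 170<min(r[1]) and max(r[1])<235: print(n,"mat/collar",b.sum(),r,u.mean(),v.mean())
E
```

```text
top bar 252 ((849.188232421875, -454.3333435058594), (199.06118774414062, 98.64313507080078), 52.58460235595703) 1.0342666899554886 [ 0.8418752  -0.41521078  0.11815292]
top bar 129 ((900.681884765625, 32.382022857666016), (36.981178283691406, 34.34365463256836), 2.1470162868499756) 2.9976105073972183 [0.91775544 0.02944361 0.10479841]
top bar 231 ((519.2405395507812, -0.7907638549804688), (13.302739143371582, 147.25559997558594), 84.6178207397461) 3.043647093946929 [ 0.51816666 -0.00094647  0.13359226]
top bar 177 ((436.3464660644531, -622.866943359375), (34.933204650878906, 47.30022430419922), 7.703980445861816) 1.9034051436739117 [ 0.43659368 -0.62909694  0.12325817]
top bar 46 ((391.03021240234375, -719.599609375), (35.155548095703125, 12.057196617126465), 72.66481018066406) 1.31998920042464 [ 0.39360057 -0.73651003  0.11081754]
top bar 48 ((299.2505798339844, -216.863525390625), (22.02216911315918, 17.657503128051758), 73.21176147460938) 0.9683640019918438 [ 0.29872977 -0.22028454  0.12267004]
top bar 279 ((59.5754280090332, 13.528739929199219), (38.94031524658203, 116.263099670
[... 1583 characters left out ...]
114 [-0.07379249 -0.00432485  0.12749831]
side bar 127 ((300.59332275390625, -277.83636474609375), (16.69367790222168, 115.58299255371094), 14.641024589538574) 1.8757449015985295 [ 0.30064237 -0.2641849   0.13724436]
side bar 116 ((335.4905090332031, -374.86614990234375), (23.849332809448242, 80.61763763427734), 2.343242645263672) 1.7211588759060246 [ 0.33463821 -0.39711797  0.1356998 ]
side red 8 374.0 249.75 [ 0.608 -0.015  0.012]
side red 32 323.3125 268.59375 [0.4377 0.0055 0.012 ]
side green 30 346.0 281.5 [ 0.4692 -0.0682  0.012 ]
side mat/collar 4762 ((568.8582153320312, -325.0955505371094), (194.638916015625, 194.64466857910156), 84.73831939697266) 430.7135657286854 337.0426291474171
```

View pics/crop1.png

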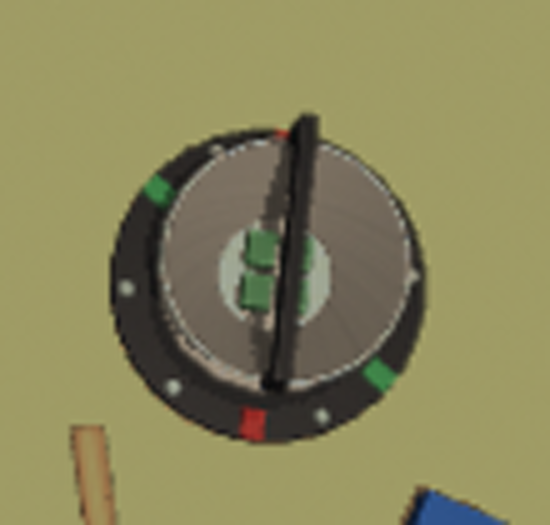

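The crop confirms it: the small bowl has four green pieces, its bar runs from about (305,120) to (275,385), and it sits at the red marks (255,425) and (283,135). The green marks are at (158,190) and (380,375). From these, the collar centre is about (0.521,-0.003), its x axis is about -0.11 rad, and the green marks are at about 0.89 rad. Next I'll find the tray and write a planner that turns a target pose into rows.

```bash
cat >> h.py <<'E'
from scipy.spatial.transform import Rotation as Ro
def grasp_pose(s,off=.167):
    R=Ro.from_rotvec(s["orientation"]); return s["tool_pos"]+R.as_matrix()[:,2]*off, R
def plan(p,R,pt,Rt,n,op,off=.167,turn=None):
    """rows from grasp pose (p,R) to (pt,Rt): grasp point goes straight, n rows; numbers rounded, residual fed back.
    turn: tool-frame rotvec to use instead of the shortest"""
    w=(R.inv()*Rt).as_rotvec() if turn is None else np.array(turn)
    rows=[]; T=p-R.as_matrix()[:,2]*off; Rc=R
    for i in range(1,n+1):
        Rg=R*Ro.from_rotvec(w*i/n); g=p+(pt-p)*i/n; tg=g-Rg.as_matrix()[:,2]*off
        sh=np.round(Rc.as_matrix().T@(tg-T)*1000,0); tu=np.round(np.degrees((Rc.inv()*Rg).as_rotvec()),1)
        T=T+Rc.as_matrix()@sh/1000; Rc=Rc*Ro.from_rotvec(np.radians(tu)); rows.append([op,*sh,*tu])
    rows=np.array(rows)+0.
    for k in range(0,n,8): print([float(f"{x:g}") if x%1 else int(x) for x in rows[k:k+8].ravel()])
    print("max",np.abs(rows[:,1:4]).max(),np.abs(rows[:,4:]).max(),"end err mm",((T+Rc.as_matrix()[:,2]*off-pt)*1000).round(1))
    return T+Rc.as_matrix()[:,2]*off,Rc
def down(phi):
    "tool down, tool y at world angle phi"
    y=np.array([np.cos(phi),np.sin(phi),0]);z=np.array([0,0,-1.]);return Ro.from_matrix(np.c_[np.cross(y,z),y,z])
E
python3 - <<'E'
import pickle,cv2
from h import *
from plant import robot
d=pickle.load(open("d0.pkl","rb"))
print([x for x in dir(robot) if x[0]!='_'])
for n in d:
    c=d[n];hsv=cv2.cvtColor(c["color"],cv2.COLOR_RGB2HSV);y,x=(196,253) if n=="top" else (195,305)
    print(hsv[y,x],hsv[100,250])
    m=((hsv[...,1]>200)&(abs(hsv[...,0].astype(int)-int(hsv[y,x,0]))<5)).astype(np.uint8)
    k,l,s,ce=cv2.connectedComponentsWithStats(m); b=l==l[y,x]
    v,u=np.nonzero(b)
    for z in (0.05,0.005):print(n,b.sum(),cv2.minAreaRect((ray(c,np.c_[u,v],z)[:,:2]*1000).astype(np.float32)))
s=robot.read_state(); p,R=grasp_pose(s)
phi0=np.arctan2(*R.as_matrix()[[1,0],1]); phi=-.095-np.pi/2
print(p,phi0,phi)
plan(p,R,np.array([.521,-.003,.25]),down(phi),22,93,turn=[0,0,phi0-phi])
E
```

```text
['IKError', 'close_job', 'grasp_offset', 'read_camera', 'read_state']
[ 32 172 166] [ 28  93 159]
top 256000 ((580.8284912109375, 66.76708984375), (1199.362548828125, 2043.748291015625), 2.45306134223938)
top 256000 ((590.9765625, 64.1829833984375), (1251.7869873046875, 2133.081298828125), 2.4530603885650635)
[ 30 133 193] [ 8 48 96]
side 255813 ((834.3170166015625, 579.0750732421875), (2230.360595703125, 3528.3310546875), 59.458927154541016)
side 255813 ((869.0463256835938, 631.7091064453125), (2320.06396484375, 3670.237548828125), 59.45892333984375)
[0.14584862 0.58153135 0.23681673] 1.325015580042796 -1.6657963267948965
[93, -23, -22, -1, 0, 0, 7.8, 93, -26, -18, 0, 0, 0, 7.8, 93, -28, -15, -1, 0, 0, 7.8, 93, -29, -10, 0, 0, 0, 7.8, 93, -31, -7, -1, 0, 0, 7.7, 93, -32, -2, 0, 0, 0, 7.8, 93, -31, 2, -1, 0, 0, 7.8, 93, -31, 6, -1, 0, 0, 7.8]
[93, -30, 10, 0, 0, 0, 7.8, 93, -28, 14, -1, 0, 0, 7.8, 93, -26, 18, 0, 0, 0, 7.8, 93, -23, 22, -1, 0, 0, 7.8, 93, -21, 24, 0, 0, 0, 7.8, 93, -16, 27, -1, 0, 0, 7.7, 93, -13, 29, -1, 0, 0, 7.8, 93, -9, 30, 0, 0, 0, 7.8]
[93, -5, 31, -1, 0, 0, 7.8, 93, 0, 32, 0, 0, 0, 7.8, 93, 3, 31, -1, 0, 0, 7.8, 93, 9, 31, 0, 0, 0, 7.8, 93, 12, 29, -1, 0, 0, 7.8, 93, 16, 27, 0, 0, 0, 7.8]
max 32.0 7.8 end err mm [ 0.4  0.2 -0.5]
```

Call:
{"fn": "drive_tool", "kwargs": {"moves": [93, -23, -22, -1, 0, 0, 7.8, 93, -26, -18, 0, 0, 0, 7.8, 93, -28, -15, -1, 0, 0, 7.8, 93, -29, -10, 0, 0, 0, 7.8, 93, -31, -7, -1, 0, 0, 7.7, 93, -32, -2, 0, 0, 0, 7.8, 93, -31, 2, -1, 0, 0, 7.8, 93, -31, 6, -1, 0, 0, 7.8]}}

```text
t: 0.9
tool_pos: [0.2828, 0.3685, 0.4093]
orientation: [-1.949, -2.464, 0.001]
force: [1.0, -0.3, -1.2]
opening: 0.0926
gripper_force: 0.0
```

Call:
{"fn": "drive_tool", "kwargs": {"moves": [93, -30, 10, 0, 0, 0, 7.8, 93, -28, 14, -1, 0, 0, 7.8, 93, -26, 18, 0, 0, 0, 7.8, 93, -23, 22, -1, 0, 0, 7.8, 93, -21, 24, 0, 0, 0, 7.8, 93, -16, 27, -1, 0, 0, 7.7, 93, -13, 29, -1, 0, 0, 7.8, 93, -9, 30, 0, 0, 0, 7.8]}}

```text
t: 1.7
tool_pos: [0.4194, 0.1557, 0.4136]
orientation: [-2.943, -1.1, 0.0]
force: [-0.0, 0.6, -0.3]
opening: 0.093
gripper_force: 0.0
```

Call:
{"fn": "drive_tool", "kwargs": {"moves": [93, -5, 31, -1, 0, 0, 7.8, 93, 0, 32, 0, 0, 0, 7.8, 93, 3, 31, -1, 0, 0, 7.8, 93, 9, 31, 0, 0, 0, 7.8, 93, 12, 29, -1, 0, 0, 7.8, 93, 16, 27, 0, 0, 0, 7.8, 93, 0, 0, 0, 0, 0, 0, 93, 0, 0, 0, 0, 0, 0]}}

```text
t: 2.5
tool_pos: [0.5215, -0.0027, 0.4161]
orientation: [-3.138, 0.149, 0.002]
force: [-0.7, -0.4, -0.4]
opening: 0.0932
gripper_force: 0.0
```

```bash
python3 - <<'E'
from h import *
from plant import robot
import cv2,pickle
s=robot.read_state(); p,R=grasp_pose(s); print(s["t"],s["q"].round(3),p.round(4),R.as_matrix().round(3))
d=pickle.load(open("d0.pkl","rb"))
c=robot.read_camera("wrist"); cv2.imwrite("pics/w1.png",c["color"][:,:,::-1]); print(c["mtx"],-c["R"].T@c["t"],c["R"])
pickle.dump(c,open("w1.pkl","wb"))
# tray: rim points from depth
for n in d:
    c=d[n];P=pts(c);hsv=cv2.cvtColor(c["color"],cv2.COLOR_RGB2HSV)
    x0,y0,x1,y1=(205,140,300,250) if n=="top" else (250,155,355,235)
    m=np.zeros((400,640),bool); m[y0:y1,x0:x1]=1
    m&=(P[...,2]>.035)&(P[...,2]<.058)
    print(n,m.sum(),cv2.minAreaRect((P[m][:,:2]*1000).astype(np.float32)))
E
```

```text
2.5 [-0.104 -0.087  1.688  0.     1.542  1.562] [ 0.5212 -0.0026  0.2491] [[ 0.995 -0.095 -0.001]
 [-0.095 -0.995  0.   ]
 [-0.002 -0.    -1.   ]]
[[309.70691629   0.         317.34153561]
 [  0.         309.70691629 199.21218254]
 [  0.           0.           1.        ]] [ 0.58640792 -0.00918377  0.3965545 ] [[-9.51181629e-02 -9.95465871e-01 -4.85148138e-04]
 [-9.66041677e-01  9.21890010e-02  2.41380751e-01]
 [-2.40241574e-01  2.34283669e-02 -9.70430367e-01]]
top 648 ((541.4168090820312, 294.2430725097656), (221.08323669433594, 180.72740173339844), 9.032124519348145)
side 782 ((529.1385498046875, 309.63458251953125), (398.61529541015625, 315.6290588378906), 62.59345245361328)
```

View pics/w1.png

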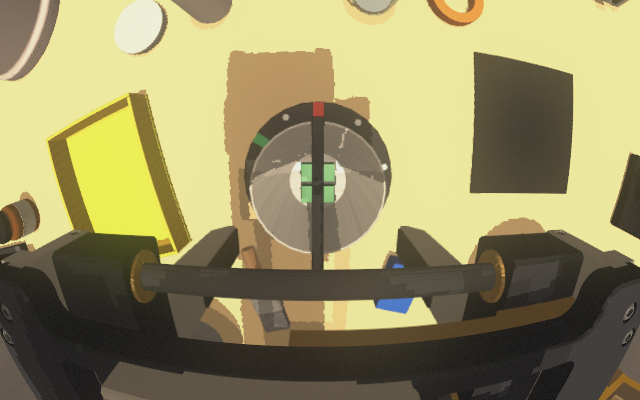

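The wrist view shows the bar running straight down column 318, in line with the tool, with the glass centred below it at about (318,183). The tray centre is (0.541,0.294). I'll descend and grip.

Call:
{"fn": "drive_tool", "kwargs": {"moves": [93, 0, 0, 40, 0, 0, 0, 93, 0, 0, 40, 0, 0, 0, 93, 0, 0, 32, 0, 0, 0, 60, 0, 0, 14, 0, 0, 0, 20, 0, 0, 0, 0, 0, 0, 0, 0, 0, 0, 0, 0, 0, 0, 0, 0, 0, 0, 0, 0, 0, 0, 0, 0, 0, 0, 0], "grip_force": 40}}

```text
t: 3.35
tool_pos: [0.5224, -0.0024, 0.2928]
orientation: [3.138, -0.15, 0.005]
force: [-0.3, -0.5, -0.5]
opening: 0.0572
gripper_force: 0.0
```

Call:
{"fn": "drive_tool", "kwargs": {"moves": [0, 0, 0, 0, 0, 0, 0, 0, 0, 0, 0, 0, 0, 0, 0, 0, 0, 0, 0, 0, 0]}}

```text
t: 3.65
tool_pos: [0.5216, -0.0025, 0.291]
orientation: [3.138, -0.15, 0.001]
force: [-0.3, -0.4, -0.3]
opening: 0.0334
gripper_force: 0.0
```

Call:
{"fn": "drive_tool", "kwargs": {"moves": [0, 0, 0, 1, 0, 0, 0, 0, 0, 0, 0, 0, 0, 0, 0, 0, 0, 0, 0, 0, 0, 0, 0, 0, 0, 0, 0, 0, 0, 0, 0, 0, 0, 0, 0, 0, 0, 0, 0, 0, 0, 0]}}

```text
t: 4.25
tool_pos: [0.5215, -0.0024, 0.2895]
orientation: [3.138, -0.15, -0.001]
force: [0.2, -0.3, -0.6]
opening: 0.0096
gripper_force: 40.0
```

```bash
python3 - <<'E'
from h import *
from plant import robot
s=robot.read_state(); p,R=grasp_pose(s); print(s["t"],p,s["opening"],s["gripper_force"],s["force"],s["wrist_torque"])
E
```

```text
4.25 [ 0.52141402 -0.00240363  0.12253454] 0.009551722230433 39.999380707740784 [ 0.19009486 -0.30846934 -0.633201  ] [-0.12035853  0.10812804  0.02452702]
```

Gripped with no side load. Now I'll turn anticlockwise, which is negative about the tool's z.

Call:
{"fn": "drive_tool", "kwargs": {"moves": [0, 0, 0, 0, 0, 0, -4, 0, 0, 0, 0, 0, 0, -4, 0, 0, 0, 0, 0, 0, -4, 0, 0, 0, 0, 0, 0, -4, 0, 0, 0, 0, 0, 0, -4]}}

```text
t: 4.75
tool_pos: [0.5214, -0.0023, 0.2895]
orientation: [-3.116, -0.401, 0.001]
force: [-1.5, 0.7, -1.5]
opening: 0.0097
gripper_force: 40.0
```

Call:
{"fn": "drive_tool", "kwargs": {"moves": [0, 0, 0, 0, 0, 0, -5, 0, 0, 0, 0, 0, 0, -5, 0, 0, 0, 0, 0, 0, -5, 0, 0, 0, 0, 0, 0, -5, 0, 0, 0, 0, 0, 0, -5, 0, 0, 0, 0, 0, 0, -5, 0, 0, 0, 0, 0, 0, -4, 0, 0, 0, 0, 0, 0, -2]}}

```text
t: 5.55
tool_pos: [0.5215, -0.0024, 0.2896]
orientation: [-2.839, -1.344, 0.0]
force: [0.3, 1.0, -1.9]
opening: 0.0097
gripper_force: 40.0
```

Call:
{"fn": "drive_tool", "kwargs": {"moves": [0, 0, 0, 0, 0, 0, 0, 0, 0, 0, 0, 0, 0, 0]}}

```text
t: 5.75
tool_pos: [0.5215, -0.0024, 0.2895]
orientation: [-2.842, -1.339, 0.001]
force: [1.3, -0.6, -2.5]
opening: 0.0097
gripper_force: 40.0
```

```bash
python3 - <<'E'
from h import *
from plant import robot
import cv2
s=robot.read_state(); p,R=grasp_pose(s); x=R.as_matrix()[:,0]; print(s["t"],p,np.arctan2(x[1],x[0]),s["force"],s["wrist_torque"],s["q"].round(2))
c=robot.read_camera("wrist")["color"]
cv2.imwrite("pics/w2.png",c[:,:,::-1])
E
```

```text
5.75 [ 0.52138442 -0.00234822  0.12253929] 0.8805124009869796 [ 1.34013685 -0.63584469 -2.54746265] [-0.10994311  0.13259104 -0.04306715] [-0.1   0.    1.83  0.    1.3   0.59]
```

View pics/w2.png

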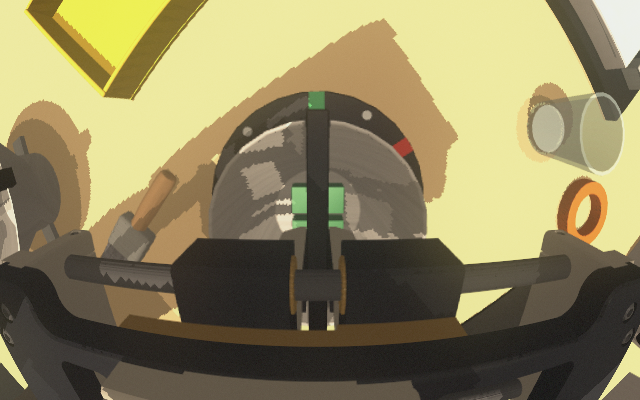

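The bar (column 317) now points at the green mark at (316,100), so the pot is unlocked. I'll lift slowly.

Call:
{"fn": "drive_tool", "kwargs": {"moves": [0, 0, 0, -4, 0, 0, 0, 0, 0, 0, -6, 0, 0, 0, 0, 0, 0, -8, 0, 0, 0, 0, 0, 0, -10, 0, 0, 0, 0, 0, 0, -10, 0, 0, 0]}}

```text
t: 6.3
tool_pos: [0.5217, -0.0024, 0.329]
orientation: [2.841, 1.34, 0.001]
force: [-0.1, -0.1, -2.9]
opening: 0.0094
gripper_force: 40.0
```

Call:
{"fn": "drive_tool", "kwargs": {"moves": [0, 0, 0, -20, 0, 0, 0, 0, 0, 0, -30, 0, 0, 0, 0, 0, 0, -30, 0, 0, 0, 0, 0, 0, -30, 0, 0, 0, 0, 0, 0, -20, 0, 0, 0, 0, 0, 0, -10, 0, 0, 0]}}

```text
t: 6.9
tool_pos: [0.5217, -0.0024, 0.4713]
orientation: [2.839, 1.339, 0.006]
force: [1.5, 0.1, -3.3]
opening: 0.0096
gripper_force: 40.0
```

```bash
python3 - <<'E'
from h import *
from plant import robot
s=robot.read_state(); p,R=grasp_pose(s); print(s["t"],p,s["force"],s["wrist_torque"],s["q"].round(2))
# bar angle at the tray: radial-ish, q1~az-0.085
a=0.45
plan(p,R,np.array([.541,.294,.32]),down(a-np.pi/2),16,0)
E
```

```text
6.9 [ 0.52251126 -0.00247713  0.30430853] [ 1.53905596  0.06756323 -3.30575517] [-0.08633826  0.10126149  0.03859707] [-0.1  -0.1   1.6   0.    1.64  0.59]
[0, 15, -11, -1, 0, 0, 1.5, 0, 15, -11, -1, 0, 0, 1.6, 0, 14, -12, -1, 0, 0, 1.5, 0, 14, -12, -1, 0, -0.1, 1.6, 0, 14, -12, -1, 0.1, 0, 1.5, 0, 14, -13, -1, 0, 0, 1.6, 0, 13, -13, -1, 0, 0, 1.5, 0, 13, -14, -1, 0, 0, 1.6]
[0, 12, -13, -1, 0, 0, 1.5, 0, 12, -15, -1, 0, 0, 1.6, 0, 12, -14, -1, 0, 0, 1.5, 0, 11, -15, -1, 0, 0, 1.5, 0, 11, -15, -1, 0, -0.1, 1.6, 0, 10, -15, -1, 0.1, 0, 1.5, 0, 10, -16, -1, 0, 0, 1.6, 0, 10, -16, -1, 0, 0, 1.5]
max 16.0 1.6 end err mm [0.1 0.4 0.2]
```

Lifted free; the weight is about 3.3 N. I'll carry it over the tray.

Call:
{"fn": "drive_tool", "kwargs": {"moves": [0, 15, -11, -1, 0, 0, 1.5, 0, 15, -11, -1, 0, 0, 1.6, 0, 14, -12, -1, 0, 0, 1.5, 0, 14, -12, -1, 0, -0.1, 1.6, 0, 14, -12, -1, 0.1, 0, 1.5, 0, 14, -13, -1, 0, 0, 1.6, 0, 13, -13, -1, 0, 0, 1.5, 0, 13, -14, -1, 0, 0, 1.6]}}

```text
t: 7.7
tool_pos: [0.5311, 0.1471, 0.4752]
orientation: [-2.969, -1.024, 0.005]
force: [0.7, 0.1, -2.5]
opening: 0.0098
gripper_force: 40.0
```

Call:
{"fn": "drive_tool", "kwargs": {"moves": [0, 12, -13, -1, 0, 0, 1.5, 0, 12, -15, -1, 0, 0, 1.6, 0, 12, -14, -1, 0, 0, 1.5, 0, 11, -15, -1, 0, 0, 1.5, 0, 11, -15, -1, 0, -0.1, 1.6, 0, 10, -15, -1, 0.1, 0, 1.5, 0, 10, -16, -1, 0, 0, 1.6, 0, 10, -16, -1, 0, 0, 1.5]}}

```text
t: 8.5
tool_pos: [0.5409, 0.2951, 0.4831]
orientation: [-3.061, -0.7, 0.009]
force: [-0.3, -0.4, -2.0]
opening: 0.0098
gripper_force: 40.0
```

```bash
python3 - <<'E'
from h import *
from plant import robot
s=robot.read_state(); p,R=grasp_pose(s); print(s["t"],p,s["force"],s["wrist_torque"],s["q"].round(2))
plan(p,R,p,None,6,0,turn=[.5,0,0])
E
```

```text
8.5 [0.53990227 0.2951009  0.3160994 ] [-0.27907202 -0.41121581 -2.00434701] [-0.07605431  0.12189603  0.02272232] [0.42 0.16 1.32 0.   1.67 1.54]
[0, 0, 14, 1, 4.8, 0, 0, 0, 0, 14, 0, 4.7, 0, 0, 0, 0, 14, 1, 4.8, 0, 0, 0, 0, 14, 0, 4.8, 0, 0, 0, 0, 13, 1, 4.8, 0, 0, 0, 0, 14, 1, 4.7, 0, 0]
max 14.0 4.8 end err mm [-0.2  0.4 -0.3]
```

Call:
{"fn": "drive_tool", "kwargs": {"moves": [0, 0, 14, 1, 4.8, 0, 0, 0, 0, 14, 0, 4.7, 0, 0, 0, 0, 14, 1, 4.8, 0, 0, 0, 0, 14, 0, 4.8, 0, 0, 0, 0, 13, 1, 4.8, 0, 0, 0, 0, 14, 1, 4.7, 0, 0]}}

```text
t: 9.1
tool_pos: [0.5758, 0.2222, 0.4625]
orientation: [-2.58, -0.59, 0.157]
force: [0.0, 0.1, -2.8]
opening: 0.0095
gripper_force: 40.0
```

```bash
python3 - <<'E'
from h import *
from plant import robot
s=robot.read_state(); p,R=grasp_pose(s); print(s["t"],p,s["tool_pos"],R.as_matrix()[:,2],s["force"],s["wrist_torque"],s["q"].round(2))
plan(p,R,np.array([.541,.294,.27]),None,16,0,turn=[1.45,0,0])
E
```

```text
9.1 [0.54009808 0.29461224 0.31633693] [0.57575586 0.22215879 0.46251497] [-0.21351965  0.433853   -0.87531762] [ 0.01815482  0.13419023 -2.81155503] [-0.59286732 -0.11499761 -0.00342467] [0.14 0.21 1.34 0.49 1.74 1.31]
[0, 0, 17, 3, 5.2, 0, 0, 0, 0, 16, 3, 5.2, 0, 0, 0, 0, 17, 3, 5.2, 0, 0, 0, 0, 18, 3, 5.2, 0, 0, 0, 0, 17, 2, 5.2, 0, 0, 0, 0, 17, 3, 5.2, 0, 0, 0, 0, 18, 2, 5.1, 0, 0, 0, 0, 18, 2, 5.2, 0, 0]
[0, 0, 18, 1, 5.2, 0, 0, 0, 0, 18, 2, 5.2, 0, 0, 0, 0, 18, 1, 5.2, 0, 0, 0, 1, 18, 1, 5.2, 0, 0, 0, 0, 17, 0, 5.2, 0, 0, 0, 0, 18, 0, 5.2, 0, 0, 0, 0, 18, 0, 5.2, 0, 0, 0, 0, 18, 0, 5.2, 0, 0]
max 18.0 5.2 end err mm [ 0.4 -0.1  0.4]
```

q4 rises from 0 as hoped. I'll continue the tip.

Call:
{"fn": "drive_tool", "kwargs": {"moves": [0, 0, 17, 3, 5.2, 0, 0, 0, 0, 16, 3, 5.2, 0, 0, 0, 0, 17, 3, 5.2, 0, 0, 0, 0, 18, 3, 5.2, 0, 0, 0, 0, 17, 2, 5.2, 0, 0, 0, 0, 17, 3, 5.2, 0, 0, 0, 0, 18, 2, 5.1, 0, 0, 0, 0, 18, 2, 5.2, 0, 0], "grip_force": 50}}

```text
t: 9.9
tool_pos: [0.6089, 0.1526, 0.3482]
orientation: [-1.877, -0.426, 0.307]
force: [-0.7, -0.3, -3.2]
opening: 0.0097
gripper_force: 50.0
```

Call:
{"fn": "drive_tool", "kwargs": {"moves": [0, 0, 18, 1, 5.2, 0, 0, 0, 0, 18, 2, 5.2, 0, 0, 0, 0, 18, 1, 5.2, 0, 0, 0, 1, 18, 1, 5.2, 0, 0, 0, 0, 17, 0, 5.2, 0, 0, 0, 0, 18, 0, 5.2, 0, 0, 0, 0, 18, 0, 5.2, 0, 0, 0, 0, 18, 0, 5.2, 0, 0]}}

```text
t: 10.7
tool_pos: [0.6087, 0.1541, 0.2071]
orientation: [-1.167, -0.263, 0.398]
force: [1.0, 0.6, -2.2]
opening: 0.0097
gripper_force: 50.0
```

Call:
{"fn": "drive_tool", "kwargs": {"moves": [0, 0, 0, 0, 0, 0, 0, 0, 0, 0, 0, 0, 0, 0, 0, 0, 0, 0, 0, 0, 0, 0, 0, 0, 0, 0, 0, 0, 0, 0, 0, 0, 0, 0, 0, 0, 0, 0, 0, 0, 0, 0]}}

```text
t: 11.3
tool_pos: [0.6089, 0.1542, 0.2092]
orientation: [-1.17, -0.266, 0.397]
force: [0.0, 0.5, -2.2]
opening: 0.0098
gripper_force: 50.0
```

```bash
python3 - <<'E'
from h import *
from plant import robot
import cv2
s=robot.read_state(); p,R=grasp_pose(s); print(s["t"],p,s["tool_pos"],R.as_matrix()[:,2],s["opening"],s["force"],s["wrist_torque"],s["q"].round(2))
a=robot.read_camera("top")["color"][110:310,180:380];b=robot.read_camera("side")["color"][80:280,220:420]
cv2.imwrite("pics/t2.png",cv2.resize(np.hstack([a,b]),(800,400))[:,:,::-1])
E
```

```text
11.3 [0.54157211 0.29385029 0.27118915] [0.60893834 0.15416209 0.20923758] [-0.40339062  0.83645631  0.37096745] 0.009793799675313509 [ 0.0128453   0.47089462 -2.24163632] [-0.95964786 -0.26624481  0.00434553] [-0.08  0.93  1.33  1.55  2.21  0.98]
```

View pics/t2.png

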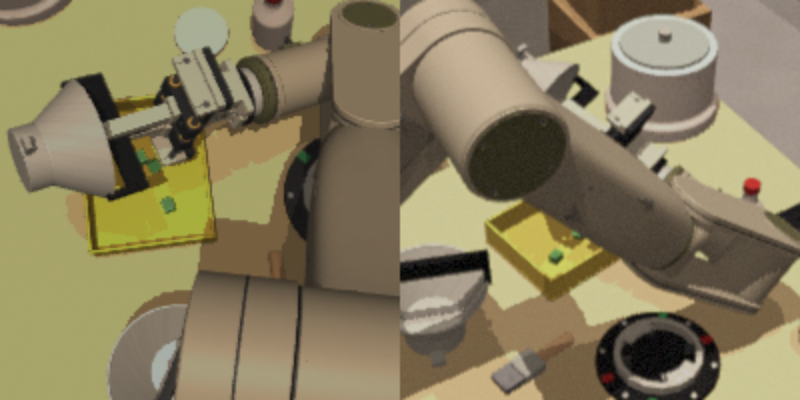

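Three pieces are visible in the tray, at (140,155), (153,167) and (168,204); the fourth may be hidden under the bar. Nothing lies outside the tray. I'll tip back upright and look again.

```bash
python3 - <<'E'
from h import *
from plant import robot
s=robot.read_state(); p,R=grasp_pose(s)
plan(p,R,np.array([.541,.294,.32]),down(.45-np.pi/2),24,0)
E
```

```text
[0, 0, -15, 1, -4.7, 0, 0, 0, 0, -16, 1, -4.6, 0, 0, 0, 0, -16, 1, -4.7, 0, 0, 0, 0, -15, 1, -4.6, 0, 0, 0, 0, -16, 1, -4.7, 0, 0, 0, 0, -15, 0, -4.7, 0, 0, 0, 0, -16, 1, -4.6, 0.1, 0, 0, 0, -16, 0, -4.7, 0, 0]
[0, 0, -15, 0, -4.6, 0, -0.1, 0, 0, -16, 0, -4.7, 0, 0, 0, 0, -15, 0, -4.6, 0, 0, 0, -1, -15, -1, -4.7, 0, 0, 0, 0, -16, -1, -4.7, 0, 0, 0, 0, -15, 0, -4.6, 0, 0, 0, 0, -15, -1, -4.7, 0, 0, 0, 0, -15, -1, -4.6, 0, 0]
[0, 0, -15, -1, -4.7, 0, 0, 0, 0, -14, -1, -4.7, 0, 0, 0, 0, -15, -2, -4.6, 0, 0, 0, 0, -14, -1, -4.7, 0, 0, 0, 0, -15, -1, -4.6, 0.1, 0, 0, 0, -14, -2, -4.7, 0, 0, 0, 0, -14, -1, -4.7, 0, -0.1, 0, 0, -13, -2, -4.6, 0, 0]
max 16.0 4.7 end err mm [ 0.2 -0.2  0.4]
```

Call:
{"fn": "drive_tool", "kwargs": {"moves": [0, 0, -15, 1, -4.7, 0, 0, 0, 0, -16, 1, -4.6, 0, 0, 0, 0, -16, 1, -4.7, 0, 0, 0, 0, -15, 1, -4.6, 0, 0, 0, 0, -16, 1, -4.7, 0, 0, 0, 0, -15, 0, -4.7, 0, 0, 0, 0, -16, 1, -4.6, 0.1, 0, 0, 0, -16, 0, -4.7, 0, 0]}}

```text
t: 12.2
tool_pos: [0.6115, 0.1491, 0.3321]
orientation: [-1.81, -0.41, 0.316]
force: [-0.4, 0.1, -1.1]
opening: 0.0096
gripper_force: 50.0
```

Call:
{"fn": "drive_tool", "kwargs": {"moves": [0, 0, -15, 0, -4.6, 0, -0.1, 0, 0, -16, 0, -4.7, 0, 0, 0, 0, -15, 0, -4.6, 0, 0, 0, -1, -15, -1, -4.7, 0, 0, 0, 0, -16, -1, -4.7, 0, 0, 0, 0, -15, 0, -4.6, 0, 0, 0, 0, -15, -1, -4.7, 0, 0, 0, 0, -15, -1, -4.6, 0, 0]}}

```text
t: 13.0
tool_pos: [0.5846, 0.203, 0.4367]
orientation: [-2.44, -0.557, 0.19]
force: [0.3, -0.1, -2.8]
opening: 0.0097
gripper_force: 50.0
```

Call:
{"fn": "drive_tool", "kwargs": {"moves": [0, 0, -15, -1, -4.7, 0, 0, 0, 0, -14, -1, -4.7, 0, 0, 0, 0, -15, -2, -4.6, 0, 0, 0, 0, -14, -1, -4.7, 0, 0, 0, 0, -15, -1, -4.6, 0.1, 0, 0, 0, -14, -2, -4.7, 0, 0, 0, 0, -14, -1, -4.7, 0, -0.1, 0, 0, -13, -2, -4.6, 0, 0]}}

```text
t: 13.8
tool_pos: [0.5406, 0.2942, 0.4872]
orientation: [3.06, 0.702, -0.0]
force: [-0.1, -0.3, -3.2]
opening: 0.01
gripper_force: 50.0
```

```bash
python3 - <<'E'
from h import *
from plant import robot
s=robot.read_state(); p,R=grasp_pose(s); print(s["t"],p,R.as_matrix()[:,2],s["force"],s["q"].round(2))
pm=np.array([.541,.1,.33]); x=R.as_matrix()[:,0]
p,R=plan(p,R,pm,down(.2-np.pi/2),8,0)
plan(p,R,np.array([.569,-.323,.25]),down(-.5-np.pi/2),16,0)
E
```

```text
13.8 [0.54060927 0.29391045 0.32023302] [ 3.09899173e-04 -1.71357819e-03 -9.99998484e-01] [-0.1408751  -0.28703191 -3.15308239] [ 0.42  0.15  1.31 -0.    1.67  1.54]
[0, -11, 22, -1, 0, 0, 1.8, 0, -9, 22, -1, 0, 0, 1.8, 0, -9, 23, -2, 0, 0, 1.8, 0, -9, 22, -1, 0, 0, 1.8, 0, -8, 23, -1, 0.1, 0, 1.8, 0, -7, 24, -1, 0, 0, 1.8, 0, -6, 23, -1, 0, 0, 1.8, 0, -5, 24, -2, 0, 0, 1.8]
max 24.0 1.8 end err mm [ 0.4 -0.2  0.4]
[0, -4, 26, 5, 0, 0, 2.5, 0, -2, 27, 5, 0, 0, 2.5, 0, -1, 26, 5, 0, 0, 2.5, 0, 0, 27, 5, 0, 0, 2.5, 0, 1, 26, 5, 0, 0, 2.5, 0, 2, 26, 5, 0, 0, 2.5, 0, 3, 27, 5, 0, 0, 2.5, 0, 5, 26, 5, 0, 0, 2.5]
[0, 5, 26, 5, 0, 0, 2.5, 0, 7, 25, 5, 0, 0, 2.5, 0, 8, 25, 5, 0, 0, 2.6, 0, 9, 25, 5, 0, 0, 2.5, 0, 10, 25, 5, 0, 0, 2.5, 0, 11, 24, 5, 0, 0, 2.5, 0, 13, 23, 5, 0, 0, 2.5, 0, 13, 23, 5, 0, 0, 2.5]
max 27.0 2.6 end err mm [0.3 0.2 0.5]
```

Call:
{"fn": "drive_tool", "kwargs": {"moves": [0, -11, 22, -1, 0, 0, 1.8, 0, -9, 22, -1, 0, 0, 1.8, 0, -9, 23, -2, 0, 0, 1.8, 0, -9, 22, -1, 0, 0, 1.8, 0, -8, 23, -1, 0.1, 0, 1.8, 0, -7, 24, -1, 0, 0, 1.8, 0, -6, 23, -1, 0, 0, 1.8, 0, -5, 24, -2, 0, 0, 1.8]}}

```text
t: 14.6
tool_pos: [0.5415, 0.0984, 0.4963]
orientation: [-3.123, -0.31, 0.004]
force: [0.3, -0.1, -2.4]
opening: 0.0099
gripper_force: 50.0
```

```bash
python3 - <<'E'
from h import *
from plant import robot
import cv2
w=robot.read_camera("wrist")["color"][50:300,130:530]; a=robot.read_camera("top")["color"][140:250,205:335]
cv2.imwrite("pics/v3.png",np.hstack([cv2.resize(w,(480,300)),cv2.resize(a,(320,300),interpolation=2)])[:,:,::-1])
E
```

```text
(no output)
```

View pics/v3.png

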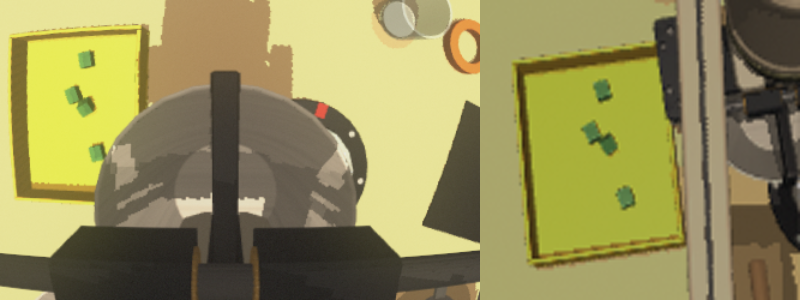

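All four pieces are in the tray, at (86,60), (72,94), (85,106) and (97,152), and the pot is empty. On to the mat.

Call:
{"fn": "drive_tool", "kwargs": {"moves": [0, -4, 26, 5, 0, 0, 2.5, 0, -2, 27, 5, 0, 0, 2.5, 0, -1, 26, 5, 0, 0, 2.5, 0, 0, 27, 5, 0, 0, 2.5, 0, 1, 26, 5, 0, 0, 2.5, 0, 2, 26, 5, 0, 0, 2.5, 0, 3, 27, 5, 0, 0, 2.5, 0, 5, 26, 5, 0, 0, 2.5]}}

```text
t: 15.5
tool_pos: [0.5557, -0.1126, 0.4557]
orientation: [-3.129, 0.236, 0.003]
force: [0.1, -1.0, -2.2]
opening: 0.0094
gripper_force: 50.0
```

Call:
{"fn": "drive_tool", "kwargs": {"moves": [0, 5, 26, 5, 0, 0, 2.5, 0, 7, 25, 5, 0, 0, 2.5, 0, 8, 25, 5, 0, 0, 2.6, 0, 9, 25, 5, 0, 0, 2.5, 0, 10, 25, 5, 0, 0, 2.5, 0, 11, 24, 5, 0, 0, 2.5, 0, 13, 23, 5, 0, 0, 2.5, 0, 13, 23, 5, 0, 0, 2.5]}}

```text
t: 16.3
tool_pos: [0.5701, -0.3234, 0.415]
orientation: [-3.04, 0.779, 0.004]
force: [0.7, 0.9, -2.3]
opening: 0.0094
gripper_force: 50.0
```

Call:
{"fn": "drive_tool", "kwargs": {"moves": [0, 0, 0, 30, 0, 0, 0, 0, 0, 0, 30, 0, 0, 0, 0, 0, 0, 25, 0, 0, 0, 0, 0, 0, 20, 0, 0, 0, 0, 0, 0, 12, 0, 0, 0, 0, 0, 0, 8, 0, 0, 0, 0, 0, 0, 0, 0, 0, 0, 0, 0, 0, 0, 0, 0, 0]}}

```text
t: 17.1
tool_pos: [0.57, -0.3229, 0.2918]
orientation: [-3.042, 0.777, 0.001]
force: [-0.7, -0.4, -2.6]
opening: 0.0093
gripper_force: 50.0
```

```bash
python3 - <<'E'
from h import *
from plant import robot
s=robot.read_state(); p,R=grasp_pose(s); print(s["t"],p,R.as_matrix()[:,2],s["force"],s["opening"])
E
```

```text
17.1 [ 0.5700553  -0.32263441  0.12476707] [ 3.38043948e-05  1.74252927e-03 -9.99998481e-01] [-0.73399409 -0.36898218 -2.62485029] 0.009259056571675448
```

Call:
{"fn": "drive_tool", "kwargs": {"moves": [0, 0, 0, 2, 0, 0, 0, 0, 0, 0, 2, 0, 0, 0, 0, 0, 0, 2, 0, 0, 0, 0, 0, 0, 1, 0, 0, 0, 0, 0, 0, 1, 0, 0, 0, 0, 0, 0, 0, 0, 0, 0, 0, 0, 0, 0, 0, 0, 0]}}

```text
t: 17.8
tool_pos: [0.5697, -0.3228, 0.2827]
orientation: [-3.042, 0.777, 0.003]
force: [0.2, 0.1, -4.1]
opening: 0.0098
gripper_force: 50.0
```

Call:
{"fn": "drive_tool", "kwargs": {"moves": [0, 0, 0, 1, 0, 0, 0, 0, 0, 0, 0.5, 0, 0, 0, 0, 0, 0, 0, 0, 0, 0]}}

```text
t: 18.1
tool_pos: [0.5698, -0.3229, 0.2816]
orientation: [-3.042, 0.777, 0.002]
force: [-1.2, 0.1, 1.5]
opening: 0.0094
gripper_force: 50.0
```

Call:
{"fn": "drive_tool", "kwargs": {"moves": [0, 0, 0, 0.3, 0, 0, 0, 0, 0, 0, 0, 0, 0, 0, 0, 0, 0, 0, 0, 0, 0]}}

```text
t: 18.4
tool_pos: [0.5698, -0.3229, 0.2816]
orientation: [-3.042, 0.778, 0.002]
force: [-2.2, 1.4, 6.1]
opening: 0.0094
gripper_force: 50.0
```

The pot rests on the mat with light contact. I'll release it.

Call:
{"fn": "drive_tool", "kwargs": {"moves": [14, 0, 0, 0, 0, 0, 0, 20, 0, 0, 0, 0, 0, 0, 30, 0, 0, 0, 0, 0, 0, 45, 0, 0, 0, 0, 0, 0, 45, 0, 0, 0, 0, 0, 0, 45, 0, 0, 0, 0, 0, 0, 45, 0, 0, 0, 0, 0, 0, 45, 0, 0, 0, 0, 0, 0], "grip_force": 10}}

```text
t: 19.2
tool_pos: [0.5696, -0.3229, 0.2809]
orientation: [-3.042, 0.778, 0.003]
force: [0.4, -0.1, 0.5]
opening: 0.0451
gripper_force: 0.0
```

Call:
{"fn": "drive_tool", "kwargs": {"moves": [45, 0, 0, -5, 0, 0, 0, 45, 0, 0, -15, 0, 0, 0, 45, 0, 0, -30, 0, 0, 0, 45, 0, 0, -40, 0, 0, 0, 45, 0, 0, -40, 0, 0, 0, 45, 0, 0, -30, 0, 0, 0, 45, 0, 0, 0, 0, 0, 0, 45, 0, 0, 0, 0, 0, 0]}}

```text
t: 20.0
tool_pos: [0.5699, -0.3233, 0.4433]
orientation: [-3.043, 0.778, -0.003]
force: [-0.3, 0.1, -0.8]
opening: 0.0453
gripper_force: 0.0
```

```bash
python3 - <<'E'
from plant import robot
import cv2,numpy as np
s=robot.read_state(); print(s["t"],s["force"],s["opening"])
a=robot.read_camera("top")["color"][40:320,130:530];b=robot.read_camera("side")["color"][120:400,180:580]
cv2.imwrite("pics/f.png",np.hstack([a,b])[:,:,::-1])
E
```

```text
20.0 [-0.28244387  0.05574746 -0.76781868] 0.04534197536412132
```

View pics/f.png

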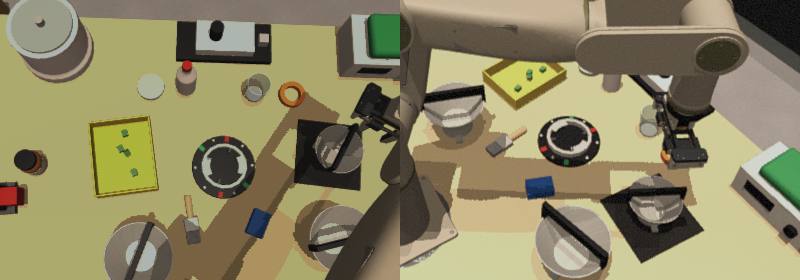

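The pot stands upright and empty on the mat, at about (338,148) in the left image and (656,198) in the right. The four pieces are in the tray, the collar is empty, the other things are where they were, and the gripper is clear.

```bash
python3 -c "
from plant import robot
print(robot.close_job())"
```

```text
the job is handed in; nothing more can be done
None
```

The job is handed in at about 20 s: I unlocked and lifted the pot, tipped all four glass pieces into the yellow tray, and set the empty pot upright on the black mat, with the other things on the bench left as they were.

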